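# Push the transport-lock rod home

### The job

Lock the instrument for transport: take the long knobbed rod (not the short one) from its rest, push it nose first about halfway into the bore of the lock block and let go, then push it the rest of the way home from further back, firmly enough that its knob seats against the block and the indicator pin is driven out at the back. Leave the rod there, and leave the short rod and the things standing about in their places.

Things in the scene. Friction and masses are not known exactly. Their poses are not given: they have to be found in the camera images.
- lock_block: aluminium block 170 x 60 mm, top at 72 mm, on a dark foot 150 x 94 x 10 mm, fixed. Origin on the desk under its centre; its x axis runs along the bore from the mouth inwards, z up. Bore: round, 18 mm in diameter, level, right through, axis 50 mm above the desk, mouth face at its x = -85 mm, far face at +85 mm
- bore_mouth (a point): centre of the bore's mouth, 50 mm above the desk, in the plane of the mouth face; axes as lock_block
- lock_pin (a joint): brass indicator pin with a slug in the bore; slides against about 10 N of dry friction, no spring, stays where left. Value in m: how far it stands out of the far face. The slug's front is 100 mm + value behind the mouth face. Starts at 0 to 0.02; the rod fully home drives it to 0.050
- pin_end (a point): outer end of the indicator pin, on the bore's axis; flush with the block's far face when lock_pin reads 0
- long_rod: steel rod, 174 mm long: shank 16 mm in diameter, 150 mm long, hemispherical nose; dark round tail knob 24 mm in diameter, 24 mm long; 0.15 to 0.3 kg. Origin on its axis at the shoulder (shank meets knob), x towards the nose. Lies level in rest_a, axis 50 mm above the desk, nose roughly to the robot's left, like the bore. Home: shoulder touches the mouth face, only the knob stands out
- long_rod_tip (a point): end of the long rod's nose, on its axis, 150 mm ahead of the shoulder
- long_rod_knob (a point): centre of the knob's outer end face, 24 mm behind the shoulder
- short_rod: like the long rod, but its shank is only 110 mm long (134 mm overall): does not belong in this block and stays in its rest. Origin on the axis at its shoulder, x towards its nose
- rest_a: grey rest of the long rod, fixed: foot 110 x 56 x 8 mm, two V uprights 10 mm thick, about 40 mm wide and 55 mm high, 45 mm either side of its middle. Origin on the desk under its middle, x along the rod. The rod's shoulder lies at its x = -70 mm, so only the shank between the uprights (30 to 110 mm ahead of the shoulder) can be grasped there
- rest_b: the same rest, holding the short rod (shoulder at its x = -57 mm)
- tip_box: blue tip box with a clear lid, 45 x 60 x 48 mm, bystander; origin under its centre
- petri: covered culture dish, 56 mm in diameter, 15 mm high, bystander; origin under its centre
- canister: black canister, 53 mm in diameter, 80 mm high, bystander; origin under its centre

How it is judged:
By the outcome, as a careful person would: the job done as asked, in the order asked, and still so for the second after the job is handed in, with the robot touching nothing.
It also fails if it takes over 54 s, if anything falls off the work surface, if the arm or the gripper's body presses on something with over 40 N, if the wrist force passes 120 N, or if a joint passes its speed limit or range.

### The arm

A 7-joint arm with a two-finger parallel gripper is mounted at the origin on a cart in front of the work surface, level with it; the furniture and walls round the work are solid. World frame = base frame: x ahead of the robot, y to its left, z up, the work surface at z = 0. Lengths are in m, angles in rad, forces in N, time in s.
With the tool pointing down it reaches from about 0.4 to 0.85 m from the base axis. Payload 10.4 kg.
Tool frame: the origin (TCP) lies between the finger pads; the fingertips stand 11 mm ahead of it and the grasp point (between the pads) lies 8 mm behind it; z points along the fingers, y is the direction in which the jaws open and shut (so a half turn about z gives the same grasp; the last joint's range is limited). The gripper opens to 87 mm and grips with 3 to 60 N. Pads are 19 mm wide; open, the fingers measure 117 mm over their backs; the gripper's body (75 mm by 190 mm) begins 51 mm behind the grasp point.
Start: joints at [-1.149, 0.332, -0.065, 1.46, 0.022, 1.35, -0.088], TCP at [0.269, 0.564, 0.234] pointing down, gripper open.
Joint ranges: [-2.6, 2.6], [-0.5, 2.12], [-1.47, 1.34], [0.16, 2.42], [-1.27, 4.41], [0.06, 2.06], [-2.6, 2.6]. Speed limits (rad/s): [2.22, 2.22, 2.79, 2.79, 3.14, 3.14, 3.14].

### API

Orientations are given as a unit quaternion [x, y, z, w].
In Python, from bench import r, eyes gives the robot as it stands.
- The arm moves only by the shell command python3 -m inch 'ROWS' [FORCE]. ROWS is a JSON object of lists of equal length, an entry for each row: "translation": the shift along the world's x, y, z scaled (see below), a list of three; "rot": the turn, a rotation vector about the world's x, y, z scaled (see below), a list of three; "jaw": the finger opening in mm, from 0 to 87. In form: {"translation": [[tx, ty, tz], ...], "rot": [[ax, ay, az], ...], "jaw": [jaw, ...]}. A call has 1 to 20 rows; each row is the pose to reach, as a shift and turn from the pose measured when the call began; what a row does not reach only later rows make up. The controller multiplies each number of a shift by 100 mm and each number of a turn by 60 degrees. A row lasts 1/10 s, in which the tool goes at most 50 mm and 8.59 degrees, less where a joint would pass 70% of its speed; a pose out of reach is approached as far as the arm can. A call with a number of a shift or a turn outside -1 to 1 is refused whole. A call with a gripper value outside its range is refused whole. The fingers move at their own pace and stop on an object; FORCE is the grip in N (left out, the last holds). Time passes only in rows, so rows that repeat a pose let the fingers close. It gives the time, the measured TCP pose, the force and the opening at its end, in the units of the state.
- r.read_state(): the state, without advancing time (a new reading comes with each control period).
- eyes.camera(name): name is "scene" or "top"; returns the picture (420x560x3 uint8, blue, green, red); there is no depth.
- eyes.calibration(name): a dict with "fx", "fy", "cx", "cy" (pixels), "R" (3x3) and "t" (3): a world point X has camera coordinates R X + t. Camera axes: x right, y down, z forward; pixel columns grow to the right and rows downward; lengths in m; the calibration is good to about 2 mm. A picture is of the moment at which its call begins. calibration takes no time and is no camera call.
- r.close_job(): hands the job in, once; it reports no verdict.
The state is a dict: "time": time; "joint_positions": joint angles; "joint_vel": joint speeds; "joint_torque": joint torques, N m; "ee_pos": TCP position; "eef_rot": TCP orientation; "ft_force": force on the tool from outside, world axes, zero at the start; "torque": the same for the moment, N m; "width": finger opening in m.
Only numpy, scipy, OpenCV 4.12 (cv2) and the standard library are available. Lean on these libraries where they do the work, as an engineer would, in place of code of your own. Each camera call takes 0.05 s, during which the arm holds its last target. There are 200 camera calls.

## Working session

There is one attempt and no reset: what is moved stays moved. The work goes in short steps, Python scripts to look and compute and a shell command to move; the robot and the scene stay as the last step left them, time stands still between calls to the robot, and variables do not carry over. Pictures are saved under pics/ and viewed, about 8 in all and at most 12, crops included, and the job is handed in when it is done.

```bash
ls; mkdir -p pics
python3 - <<'E'
from bench import r,eyes
import cv2,numpy as np
for n in("scene","top"):
    im=eyes.camera(n);cv2.imwrite(f"pics/{n}0.png",im)
    c=eyes.calibration(n);print(n,{k:np.round(v,4).tolist() for k,v in c.items()})
s=r.read_state();print(s)
E
```

```text
pics
scene {'fx': 430.2635, 'fy': 430.2635, 'cx': 278.4633, 'cy': 208.3612, 'R': [[0.7017, -0.7123, 0.0169], [-0.5122, -0.5207, -0.6831], [0.4954, 0.4706, -0.7302]], 't': [-0.3764, 0.3254, 1.1051]}
top {'fx': 432.5751, 'fy': 432.5751, 'cx': 283.8218, 'cy': 212.962, 'R': [[0.0174, -0.9998, 0.0031], [-0.9977, -0.0176, -0.0659], [0.0659, -0.0019, -0.9978]], 't': [0.0067, 0.5361, 1.1089]}
{'time': 0.1, 'joint_positions': array([-1.14856555,  0.33284103, -0.06470586,  1.46084436,  0.02159366,
        1.34989807, -0.08852229]), 'joint_vel': array([-0.00097176, -0.00114093,  0.00089557, -0.00195354,  0.00038129,
       -0.000489  ,  0.00159332]), 'joint_torque': array([ 3.07626608e-03, -6.24542212e+01,  2.54861108e-02, -3.90717781e+01,
       -6.14733389e-02,  3.66644806e-02,  7.40975725e-05]), 'ee_pos': array([0.26879676, 0.56388219, 0.23281949]), 'eef_rot': array([ 2.20585716e-01,  9.75367378e-01, -6.36850837e-04, -1.18776668e-04]), 'ft_force': array([-0.55761446,  0.06046712, -0.67857643]), 'torque': array([-0.03998517, -0.0904781 ,  0.03578567]), 'width': 0.0870721422708532}
```

View pics/scene0.png

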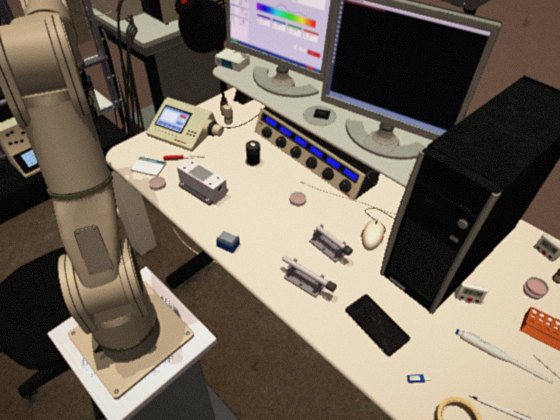

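View pics/top0.png

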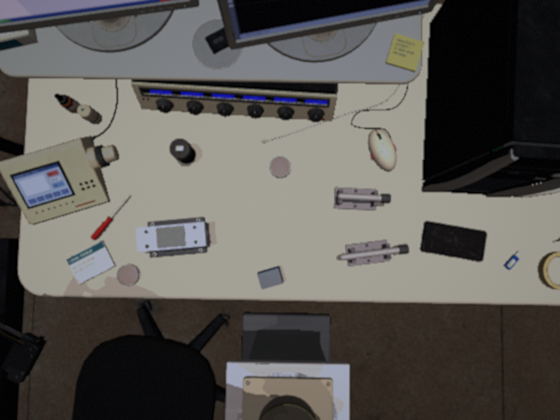

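Run:
```python
import cv2,numpy as np
t=cv2.imread("pics/top0.png");s=cv2.imread("pics/scene0.png")
def c(im,x,y,w,h,f=5):return cv2.resize(im[y:y+h,x:x+w],None,fx=f,fy=f,interpolation=cv2.INTER_CUBIC)
a=np.hstack([c(t,130,210,80,56),c(t,332,182,80,86)[:280]]) 
# grid: block top, rods top / block scene, rods scene
A=np.vstack([c(t,130,210,80,56),c(s,172,152,80,60)])
B=np.vstack([c(t,332,232,80,56),c(s,272,242,80,60)])
cv2.imwrite("pics/crop.png",np.hstack([A,B]))
```

```text
(no output)
```

View pics/crop.png

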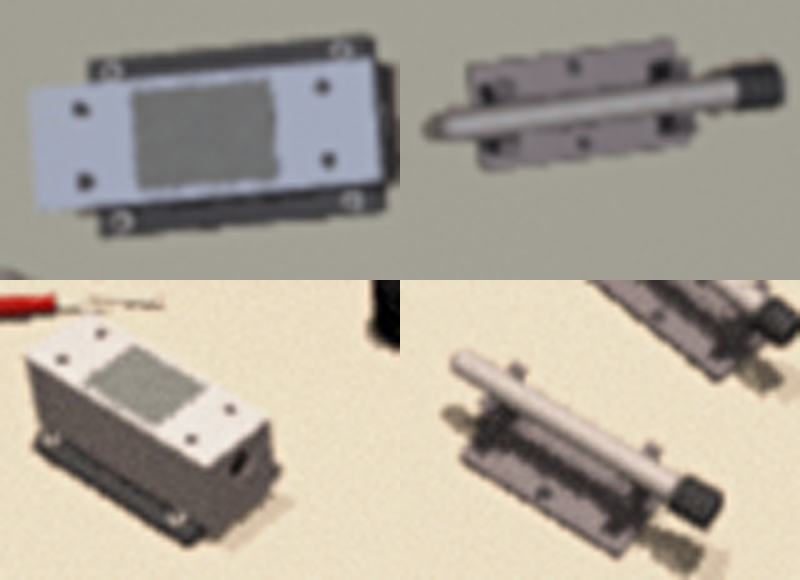

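Run:
```python
import cv2
t=cv2.imread("pics/top0.png");s=cv2.imread("pics/scene0.png")
print("top block row 240",t[240,132:142].tolist(),t[240,200:214].tolist())
print("col 150",t[222:256,150].tolist())
print("scene block col 215",s[164:200,190].tolist())
print("top rod col 370",t[240:262,370].tolist())
print("top rod row",t[255,332:350].tolist(),t[249,395:414].tolist())
print("scene rod col 310",s[255:285,310].tolist())
```

```text
top block row 240 [[148, 159, 162], [148, 159, 161], [147, 159, 161], [151, 160, 162], [171, 164, 162], [184, 168, 163], [187, 168, 162], [187, 168, 162], [188, 169, 163], [187, 168, 163]] [[188, 169, 163], [189, 170, 164], [189, 170, 164], [191, 171, 165], [187, 168, 162], [150, 135, 132], [93, 85, 84], [54, 51, 53], [46, 44, 48], [61, 62, 67], [95, 101, 109], [122, 130, 141], [130, 139, 150], [130, 140, 151]]
col 150 [[89, 90, 93], [96, 93, 97], [108, 105, 109], [114, 108, 111], [147, 134, 131], [181, 162, 157], [189, 170, 165], [188, 169, 163], [187, 169, 163], [188, 169, 163], [188, 169, 163], [188, 169, 163], [188, 169, 163], [188, 169, 163], [188, 169, 163], [187, 168, 162], [188, 169, 163], [188, 169, 163], [188, 169, 163], [188, 169, 163], [187, 169, 163], [189, 170, 164], [189, 170, 164], [188, 169, 163], [187, 168, 162], [187, 168, 162], [191, 171, 166], [187, 168, 162], [156, 141, 136], [98, 89, 88], [61, 58, 60], [72, 73, 74], [84, 86, 86], [83, 84, 85]]
scene block col 215 [[214, 224, 235], [218, 227, 235], [217, 226, 235], [218, 227, 236], [217, 227, 235], [203, 214, 23
[... 1284 characters left out ...]
61, 58, 60], [65, 62, 64], [60, 57, 58], [61, 58, 60], [57, 53, 55], [60, 57, 58], [84, 84, 86], [128, 136, 139], [148, 159, 161], [150, 160, 164], [148, 159, 162], [148, 159, 162]]
scene rod col 310 [[197, 222, 236], [193, 221, 235], [195, 223, 235], [199, 223, 236], [197, 223, 236], [196, 222, 236], [195, 220, 234], [199, 224, 236], [196, 222, 235], [200, 226, 237], [199, 223, 235], [196, 224, 236], [193, 221, 234], [198, 225, 235], [189, 215, 232], [180, 201, 219], [179, 192, 211], [191, 204, 221], [191, 203, 219], [172, 184, 200], [139, 148, 163], [106, 113, 124], [103, 106, 122], [124, 129, 144], [134, 138, 153], [118, 119, 133], [98, 100, 115], [58, 61, 65], [42, 45, 52], [46, 46, 52]]
```

```bash
cat > h.py <<'E'
import cv2,numpy as np
from bench import r,eyes
def ray(n,uv):
    c=eyes.calibration(n);R=np.array(c["R"]);t=np.array(c["t"])
    d=np.array([(uv[0]-c["cx"])/c["fx"],(uv[1]-c["cy"])/c["fy"],1])
    d=R.T@d;return -R.T@t,d/np.linalg.norm(d)
def plane(n,uv,z):
    o,d=ray(n,uv);return o+d*(z-o[2])/d[2]
def tri(a,b):
    (o1,d1),(o2,d2)=ray("top",a),ray("scene",b)
    s=np.linalg.lstsq(np.c_[d1,-d2],o2-o1,rcond=None)[0]
    p,q=o1+s[0]*d1,o2+s[1]*d2
    return (p+q)/2,np.linalg.norm(p-q)*1e3
def up(im,x,y,w,h,f=8):return cv2.resize(im[y:y+h,x:x+w].astype(np.float32),None,fx=f,fy=f,interpolation=cv2.INTER_LINEAR)
def blob(m,x,y,f=8,at=None):
    m=cv2.morphologyEx(m.astype(np.uint8),cv2.MORPH_CLOSE,np.ones((25,25)))
    cs=cv2.findContours(m,cv2.RETR_EXTERNAL,cv2.CHAIN_APPROX_NONE)[0]
    if at is None: k=max(cs,key=cv2.contourArea)
    else: k=max(cs,key=lambda k:cv2.pointPolygonTest(k,((at[0]-x+.5)*f,(at[1]-y+.5)*f),True))
    return (cv2.convexHull(k)[:,0]+.5)/f-.5+[x,y],(k[:,0]+.5)/f-.5+[x,y]
def cen(p):
    M=cv2.moments(p.astype(np.float32).reshape(-1,1,2));return np.array([M["m10"],M["m01"]])/M["m00"]
E
python3 - <<'E'
from h import *
t=cv2.imread("pics/top0.png");s=cv2.imread("pics/scene0.png")
# block
u=up(t,130,212,95,55);lab=cv2.imread
m=(u[...,0]-u[...,2]>4)&(u[...,0]>125)
hull,_=blob(m,130,212)
P=np.array([plane("top",p,.072)[:2] for p in hull])*1000
rc=cv2.minAreaRect(P.astype(np.float32));print("block top rect",rc)
u=up(s,172,152,60,50)
m=(u.sum(2)>430)&(u[...,0]-u[...,2]>-28)
hull2,_=blob(m,172,152)
P2=np.array([plane("scene",p,.072)[:2] for p in hull2])*1000
print("scene rect",cv2.minAreaRect(P2.astype(np.float32)))
c,e=tri(cen(hull),cen(hull2));print("tri ctr top face",c,e)
# knob
u=up(t,385,235,30,30);kt,_=blob(u.sum(2)<270,385,235,at=(402,249))
u=up(s,325,325-60,40,40)
for th in(200,240,):
    ks,_=blob(u.sum(2)<th,325,265,at=(339,342-60+60-0) if 0 else None)
    print("knob px",cen(kt),cen(ks),ks.min(0),ks.max(0),kt.min(0),kt.max(0))
    print("knob tri",tri(cen(kt),cen(ks)))
# shank ridge in top
g=t.sum(2)/3.
pts=[]
for c in list(range(350,354))+list(range(362,386)):
    y0=255.5-(c-345)*.13;ys=np.arange(int(y0-5),int(y0+6));w=np.clip(g[ys,c]-120,0,None)
    pts.append((c,(w*ys).sum()/w.sum()))
pts=np.array(pts);k=np.polyfit(pts[:,0],pts[:,1],1);print("top line",k,np.std(pts[:,1]-np.polyval(k,pts[:,0])))
for n in((pts[0]),(pts[-1])):print(plane("top",n,.05))
# scene mask pic
v=up(s,272,242,80,70);d=v[...,0]-v[...,2]
cv2.imwrite("pics/m.png",np.clip((d+50)*5,0,255).astype(np.uint8))
E
```

```text
block top rect ((466.84112548828125, 294.75), (76.68980407714844, 171.1966094970703), 6.428830623626709)
scene rect ((467.90020751953125, 296.4916076660156), (63.33890914916992, 172.9568328857422), 6.6265482902526855)
tri ctr top face [0.46807461 0.29277868 0.07186251] 1.3617714208908505
knob px [401.88143066 248.70311441] [359.83522076 301.14692278] [351.3125 295.0625] [364.4375 304.4375] [394.3125 243.9375] [408.1875 253.5625]
knob tri (array([ 0.47192886, -0.3271122 , -0.00611688]), np.float64(73.54033798497196))
knob px [401.88143066 248.70311441] [359.76033033 301.07756152] [351.0625 294.8125] [364.4375 304.4375] [394.3125 243.9375] [408.1875 253.5625]
knob tri (array([ 0.47187786, -0.32696532, -0.00587189]), np.float64(73.35367110361408))
top line [-1.28192354e-01  3.00464860e+02] 0.10789110848478843
[ 0.42899025 -0.15205658  0.05      ]
[ 0.44176782 -0.24008067  0.05      ]
```

View pics/m.png

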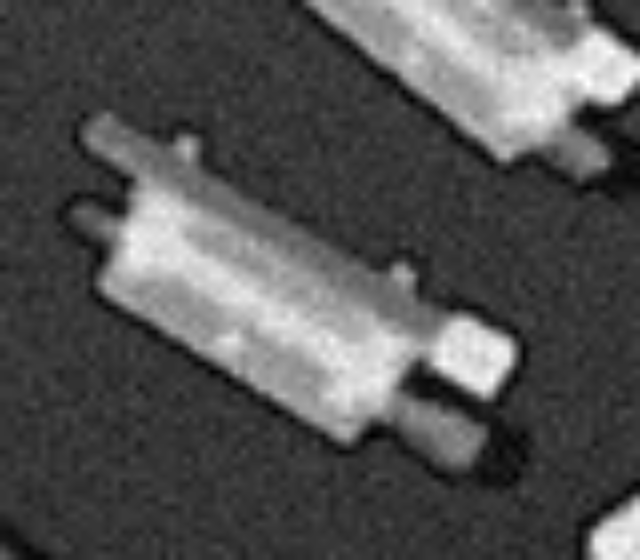

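Run:
```python
from h import *
t=cv2.imread("pics/top0.png");s=cv2.imread("pics/scene0.png")
u=up(t,130,212,95,55)
for th in(125,140,150):
    hull,_=blob((u[...,0]-u[...,2]>11)&(u[...,0]>th),130,212)
    for z in(.072,):
        P=np.array([plane("top",p,z)[:2] for p in hull])*1000
        print("block",th,cv2.minAreaRect(P.astype(np.float32)),cen(hull),hull.min(0),hull.max(0))
u=up(s,172,152,60,50)
for th in(430,480):
  hull2,_=blob((u.sum(2)>th)&(u[...,0]-u[...,2]>-30),172,152)
  P2=np.array([plane("scene",p,.072)[:2] for p in hull2])*1000
  print("scene",cv2.minAreaRect(P2.astype(np.float32)),cen(hull2),hull2.min(0),hull2.max(0))
  print("tri",tri(cen(hull),cen(hull2)))
u=up(t,385,235,30,30);kt,_=blob(u.sum(2)<300,385,235,at=(402,249))
u=up(s,324,279,16,16);ks,_=blob(u.sum(2)<300,324,279,at=(331,286))
print("knob",cen(kt),cen(ks),ks.min(0),ks.max(0));K,e=tri(cen(kt),cen(ks));print(K,e)
# shank in scene: b-r mask between upright & nose, plus upper edge/lower edge
d=cv2.GaussianBlur(up(s,272,242,80,70),(0,0),4);d=d[...,0]-d[...,2]
h,_=blob((d>-35)[:,:140],272,242,at=(285,259));print("nose hull min",h.min(0),h[h[:,0].argmin()],h[h[:,1].argmin()])
k=[-.128192,300.46486]
u=up(t,332,245,20,20);g=u.sum(2)
row=[round(float(x)) for x in t[254:258,334:346].sum(2).mean(0)];print(row)
tipx=337.5;N,e=tri((tipx,np.polyval(k,tipx)),(282.2,258.4));print("tip",N,e)
a=N-K;print("len",np.linalg.norm(a)*1e3,"should 162; yaw",np.degrees(np.arctan2(-a[0],a[1])),"pitch mm",a[2]*1e3)
```

```text
block 125 ((469.5494689941406, 294.59051513671875), (62.099037170410156, 170.28433227539062), 6.266854763031006) [170.7245182  236.36574029] [135.6875 221.0625] [205.6875 251.3125]
block 140 ((469.7314147949219, 294.9812316894531), (61.2392692565918, 169.5478515625), 6.256967544555664) [170.48527253 236.34823438] [135.6875 221.3125] [205.3125 251.3125]
block 150 ((469.7445983886719, 295.2193603515625), (60.59963607788086, 169.1243438720703), 6.4317803382873535) [170.29287888 236.39793782] [135.6875 221.6875] [205.1875 251.3125]
scene ((468.06512451171875, 297.0604553222656), (64.91432189941406, 174.0816192626953), 6.7152228355407715) [200.93717156 173.16504438] [176.8125 158.1875] [224.8125 188.8125]
tri (array([0.46932522, 0.29607311, 0.06950557]), np.float64(0.33576811409284274))
scene ((468.76519775390625, 297.553955078125), (63.59397506713867, 173.3213348388672), 6.799939155578613) [200.97216167 173.02816285] [176.8125 158.1875] [224.6875 188.5625]
tri (array([0.46935074, 0.29585216, 0.07024794]), np.float64(0.25249713385844963))
knob [400.56013998 249.10306421] [329.91644941 286.22860801] [323.5625 281.0625] [335.8125 291.1875]
[ 0.44798171 -0.28045258  0.04656001] 0.6835308064306258
nose hull min [281.1875 255.4375] [281.1875 268.4375] [285.0625 255.4375]
[474, 470, 434, 380, 331, 302, 324, 360, 391, 411, 418, 424]
tip [ 0.42512565 -0.12233431  0.04172654] 1.82250340482833
len 159.8347561716787 should 162; yaw 8.225156696405675 pitch mm -4.833466958262978
```

```bash
python3 -m inch '{"translation":[[0.25,-0.25,0],[0.5,-0.5,0],[0.75,-0.75,0],[1,-1,0],[1,-1,0]],"rot":[[0,0,-0.1],[0,0,-0.2],[0,0,-0.3],[0,0,-0.4],[0,0,-0.45]],"jaw":[87,87,87,87,87]}'
python3 -m inch '{"translation":[[0.2,-0.35,0],[0.4,-0.7,0],[0.6,-1,0],[0.65,-1,0]],"rot":[[0,0,-0.12],[0,0,-0.24],[0,0,-0.36],[0,0,-0.48]],"jaw":[87,87,87,87]}'
python3 -m inch '{"translation":[[0,-0.4,0],[0,-0.8,0],[0,-1,0]],"rot":[[0,0,0],[0,0,0],[0,0,0]],"jaw":[87,87,87]}'
python3 -m inch '{"translation":[[0,-0.4,0],[0,-0.8,0],[0,-1,0]],"rot":[[0,0,0],[0,0,0],[0,0,0]],"jaw":[87,87,87]}'
python3 -m inch '{"translation":[[0,-0.4,0],[0,-0.8,0],[0,-1,0]],"rot":[[0,0,0],[0,0,0],[0,0,0]],"jaw":[87,87,87]}'
```

```text
time: 0.6
ee_pos: [0.3736, 0.4593, 0.2327]
eef_rot: [0.447, 0.894, -0.001, 0.001]
ft_force: [0.4, -0.9, -0.3]
width: 0.087
time: 1.0
ee_pos: [0.4418, 0.354, 0.2328]
eef_rot: [0.66, 0.751, -0.002, 0.002]
ft_force: [-0.1, 0.2, 0.9]
width: 0.087
time: 1.3
ee_pos: [0.4421, 0.2503, 0.2326]
eef_rot: [0.662, 0.75, -0.002, 0.002]
ft_force: [0.7, 0.3, 0.0]
width: 0.0872
time: 1.6
ee_pos: [0.4421, 0.1473, 0.2326]
eef_rot: [0.663, 0.749, -0.002, 0.002]
ft_force: [0.4, 0.2, -0.2]
width: 0.0867
time: 1.9
ee_pos: [0.4419, 0.0442, 0.2326]
eef_rot: [0.664, 0.748, -0.002, 0.002]
ft_force: [0.4, -0.0, 0.5]
width: 0.087
```

```bash
python3 -m inch '{"translation":[[0,-0.4,0],[0,-0.8,0],[0,-1,0]],"rot":[[0,0,0.02],[0,0,0.02],[0,0,0.02]],"jaw":[87,87,87]}'
python3 -m inch '{"translation":[[0,-0.4,0],[0,-0.8,0],[0,-1,0]],"rot":[[0,0,0],[0,0,0],[0,0,0]],"jaw":[87,87,87]}'
python3 -m inch '{"translation":[[0,-0.3,0],[0,-0.6,0],[-0.03,-0.6,-0.3],[-0.03,-0.6,-0.6],[-0.03,-0.6,-0.6]],"rot":[[0,0,0],[0,0,0],[0,0,0],[0,0,0],[0,0,0]],"jaw":[87,87,87,87,87]}'
python3 - <<'E'
from h import *
S=r.read_state();print(S["ee_pos"],S["eef_rot"])
for n,b in(("top",(320,180,110,90)),("scene",(250,180,130,140))):
    im=eyes.camera(n);cv2.imwrite(f"pics/{n}1.png",im)
A=cv2.imread("pics/top1.png")[165:265,310:430];B=cv2.imread("pics/scene1.png")[190:310,250:370]
f=lambda a:cv2.resize(a,(400,int(400*a.shape[0]/a.shape[1])),interpolation=cv2.INTER_CUBIC)
A,B=f(A),f(B);A=np.vstack([A,np.zeros((len(B)-len(A),400,3),np.uint8)]);cv2.imwrite("pics/c1.png",np.hstack([A,B]))
E
```

```text
time: 2.2
ee_pos: [0.4416, -0.0589, 0.2327]
eef_rot: [0.657, 0.754, -0.002, 0.002]
ft_force: [1.1, -0.2, 0.5]
width: 0.0869
time: 2.5
ee_pos: [0.4411, -0.162, 0.2329]
eef_rot: [0.658, 0.753, -0.002, 0.002]
ft_force: [-0.2, 0.0, -0.9]
width: 0.0868
time: 3.0
ee_pos: [0.4362, -0.221, 0.1699]
eef_rot: [0.658, 0.753, -0.004, -0.0]
ft_force: [-0.2, 0.6, -0.6]
width: 0.0867
[ 0.43616395 -0.22100163  0.16994888] [ 6.58167530e-01  7.52863113e-01 -3.55384276e-03 -7.22271721e-05]
```

View pics/c1.png

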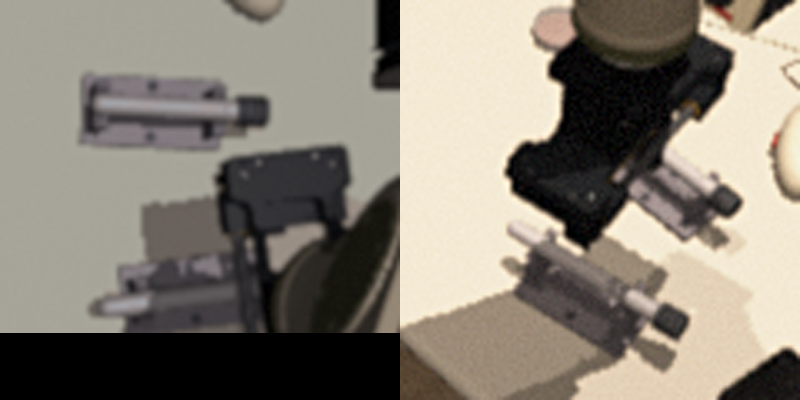

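```bash
python3 -m inch '{"translation":[[0.03,0,-0.3],[0.03,0.005,-0.6],[0.03,0.005,-0.9],[0.03,0.005,-0.9]],"rot":[[0,0,0.01],[0,0,0.01],[0,0,0.01],[0,0,0.01]],"jaw":[87,87,87,87]}' 10
python3 -m inch '{"translation":[[0,0,-0.2],[0,0,-0.37],[0,0,-0.38],[0,0,-0.38],[0,0,-0.38]],"rot":[[0,0,0],[0,0,0],[0,0,0],[0,0,0],[0,0,0]],"jaw":[60,40,30,26,22]}' 10
```

```text
time: 3.5
ee_pos: [0.4403, -0.2204, 0.0821]
eef_rot: [0.654, 0.757, -0.003, 0.001]
ft_force: [-0.3, -0.1, 0.1]
width: 0.0872
time: 4.0
ee_pos: [0.4416, -0.2207, 0.0459]
eef_rot: [0.654, 0.757, -0.003, 0.002]
ft_force: [-0.6, -0.2, 0.4]
width: 0.0554
```

```bash
python3 -m inch '{"translation":[[-0.026,0,-0.04],[-0.026,0,-0.04],[-0.026,0,-0.04],[-0.026,0,-0.04],[-0.026,0,-0.04],[-0.026,0,-0.04]],"rot":[[0,0,0.005],[0,0,0.005],[0,0,0.005],[0,0,0.005],[0,0,0.005],[0,0,0.005]],"jaw":[40,30,22,22,22,22]}' 5
python3 -m inch '{"translation":[[0,0,0],[0,0,0],[0,0,0],[0,0,0],[0,0,0]],"rot":[[0,0,0],[0,0,0],[0,0,0],[0,0,0],[0,0,0]],"jaw":[18,14,12,12,12]}' 5
```

```text
time: 4.6
ee_pos: [0.4389, -0.2207, 0.0419]
eef_rot: [0.652, 0.758, -0.003, 0.002]
ft_force: [-0.2, -0.7, -1.1]
width: 0.0224
time: 5.1
ee_pos: [0.4398, -0.2206, 0.0422]
eef_rot: [0.652, 0.759, -0.002, 0.002]
ft_force: [5.8, 1.1, 0.2]
width: 0.0161
```

```bash
python3 -m inch '{"translation":[[0.015,0,0],[0.015,0,0],[0.015,0,0]],"rot":[[0,0,0],[0,0,0],[0,0,0]],"jaw":[10,10,10]}' 5
python3 -m inch '{"translation":[[0,0,0],[0,0,0],[0,0,0.1],[0,0,0.3],[0,0,0.6],[0,0,0.6],[0,0,0.6]],"rot":[[0,0,0],[0,0,0],[0,0,0],[0,0,0],[0,0,0],[0,0,0],[0,0,0]],"jaw":[5,5,5,5,5,5,5]}' 40
```

```text
time: 5.4
ee_pos: [0.4402, -0.2206, 0.0419]
eef_rot: [0.652, 0.758, -0.003, 0.001]
ft_force: [-5.0, 1.8, 5.4]
width: 0.0156
time: 6.1
ee_pos: [0.4407, -0.2205, 0.1024]
eef_rot: [0.652, 0.759, -0.002, 0.002]
ft_force: [-1.1, -0.0, -2.6]
width: 0.0152
```

```bash
python3 -m inch '{"translation":[[0.1,0.2,0],[0.2,0.5,0],[0.3,0.8,0],[0.4,1,0]],"rot":[[0,0,-0.01],[0,0,-0.02],[0,0,-0.03],[0,0,-0.035]],"jaw":[5,5,5,5]}'
python3 -m inch '{"translation":[[0.05,0.4,0],[0.1,0.8,0],[0.13,1,0]],"rot":[[0,0,0],[0,0,0],[0,0,0]],"jaw":[5,5,5]}'
python3 -m inch '{"translation":[[0,0.4,0],[0,0.7,0],[0,0.9,0],[0,0.97,-0.1],[0,0.97,-0.1],[0,0.97,-0.1]],"rot":[[0,0,0],[0,0,0],[0,0,0],[0,0,0],[0,0,0],[0,0,0]],"jaw":[5,5,5,5,5,5]}'
python3 - <<'E'
from h import *
S=r.read_state();print(S["ee_pos"],S["eef_rot"])
for n in("top","scene"):
    im=eyes.camera(n);cv2.imwrite(f"pics/{n}2.png",im)
A=cv2.imread("pics/top2.png")[200:290,160:300];B=cv2.imread("pics/scene2.png")[140:260,170:310]
f=lambda a:cv2.resize(a,(400,int(400*a.shape[0]/a.shape[1])),interpolation=cv2.INTER_CUBIC)
A,B=f(A),f(B);A=np.vstack([A,np.zeros((len(B)-len(A),400,3),np.uint8)]);cv2.imwrite("pics/c2.png",np.hstack([A,B]))
E
```

```text
time: 6.5
ee_pos: [0.4803, -0.1181, 0.1012]
eef_rot: [0.665, 0.747, -0.003, 0.001]
ft_force: [-0.6, 0.4, -2.4]
width: 0.0153
time: 6.8
ee_pos: [0.4927, -0.0144, 0.0999]
eef_rot: [0.664, 0.748, -0.003, 0.0]
ft_force: [-0.2, -1.0, -2.4]
width: 0.0149
time: 7.4
ee_pos: [0.4921, 0.081, 0.089]
eef_rot: [0.664, 0.748, -0.004, -0.0]
ft_force: [0.9, -0.1, -1.6]
width: 0.0146
[0.49212856 0.08096981 0.08902534] [ 6.64138209e-01  7.47598591e-01 -4.09703564e-03 -2.14618776e-05]
```

View pics/c2.png

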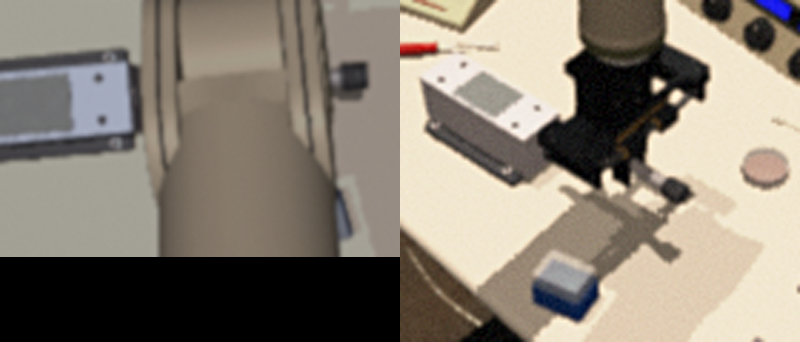

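Run:
```python
from h import *
t=cv2.imread("pics/top2.png");s=cv2.imread("pics/scene2.png")
u=up(t,276,215,20,24);kt,_=blob(u.sum(2)<220,276,215,at=(283,226))
u=up(s,258,197,18,18);ks,_=blob(u.sum(2)<220,258,197,at=(267,206))
print(kt.min(0),kt.max(0),ks.min(0),ks.max(0))
K,e=tri(cen(kt),cen(ks));print(K,e)
S=r.read_state();T=S["ee_pos"];x,y=S["eef_rot"][:2]
d=np.array([-(y*y-x*x),2*x*y]);print("tool rod dir yaw",np.degrees(np.arctan2(-d[0],d[1])))
v=K-T;print("along",v[:2]@d*1e3,"perp(+x side)",(v[0]*d[1]-v[1]*d[0])*1e3,"z",v[2]*1e3)
```

```text
[275.5625 221.6875] [288.0625 233.0625] [260.5625 202.6875] [270.9375 210.9375]
[0.49622994 0.01851123 0.09670872] 3.4506816361557364
tool rod dir yaw 6.724122230565117
along -62.502933818539105 perp(+x side) -3.7420906002802594 z 6.999690761903057
```

Run:
```python
from h import *
t=cv2.imread("pics/top2.png");s=cv2.imread("pics/scene2.png")
print(t[218:236,278:292].sum(2));print(s[198:214,258:274].sum(2))
```

```text
[[425 423 421 421 425 423 425 423 421 424 422 423 424 423]
 [425 425 428 427 428 426 427 428 427 426 424 424 424 422]
 [424 419 416 417 417 419 418 417 413 414 417 422 425 423]
 [416 373 343 344 343 333 325 317 313 317 358 403 423 424]
 [372 278 217 212 212 191 176 165 157 182 278 382 420 423]
 [300 203 137 129 130 123 118 117 109 142 261 378 425 423]
 [259 189 144 133 142 142 148 149 136 165 267 378 423 423]
 [306 225 171 149 157 155 172 180 155 174 261 376 424 424]
 [372 268 188 159 164 163 178 184 165 175 253 372 425 424]
 [373 268 184 158 161 157 166 178 157 161 233 368 422 425]
 [338 243 166 138 147 147 151 149 134 134 210 357 422 426]
 [291 217 146 119 128 126 120 122 111 109 197 356 419 427]
 [243 184 129 102 105 113 110 113 116 151 244 367 420 425]
 [217 188 150 131 133 147 156 167 199 286 349 401 423 425]
 [222 210 193 187 190 199 202 210 253 361 414 425 426 422]
 [234 219 220 218 219 219 219 217 268 375 421 426 424 421]
 [297 254 250 253 251 248 248 261 325 397 425 424 423 422]
 [380 354 350 350 352 352 347 359 392 419 422 422 422 422]]
[[616 666 691 693 681 680 673 677 680
[... 335 characters left out ...]
 349 471 550 599 607 610 623]
 [312 363 408 372 231 164 170 161 163 202 251 339 462 571 615 611]
 [311 289 299 224 147 157 181 157 179 197 177 181 255 451 586 625]
 [403 324 288 158 112 154 158 192 165 207 190 128 136 359 552 618]
 [546 407 371 201  87 108 159 181 186 179 139  98  90 225 402 553]
 [654 554 500 380 188  92 124 142 167 149 103  89 122 213 325 496]
 [684 662 664 589 394 232 119  97 139 113  57 103 213 348 487 575]
 [641 638 644 631 569 373 204 118 123  99 137 204 368 559 647 645]
 [615 612 617 612 547 379 268 237 208 259 391 474 558 670 687 652]
 [627 616 574 536 401 301 284 303 383 532 672 678 667 670 628 636]
 [589 579 413 352 302 281 277 347 515 658 703 685 643 619 612 596]]
```

Run:
```python
from h import *
S=r.read_state();T=S["ee_pos"];x,y=S["eef_rot"][:2]
d=np.array([-(y*y-x*x),2*x*y])
for a,b in(((283.5,226.1),(266,206.7)),((283.5,226.1),(265.7,206.9))):
    K,e=tri(a,b);v=K-T;print(K,e,"along",v[:2]@d*1e3,"perp(+x side)",(v[0]*d[1]-v[1]*d[0])*1e3,"z",v[2]*1e3)
```

```text
[0.49852822 0.01678671 0.09705663] 0.8698738752472022 along -64.48467110760117 perp(+x side) -1.661562908654407 z 7.347598822269222
[0.49821537 0.01709632 0.09621329] 1.7954789340915176 along -64.14056271596444 perp(+x side) -1.9360051440759154 z 6.504252307244454
```

```bash
python3 -m inch '{"translation":[[0.02,0.05,-0.2],[0.02,0.1,-0.4],[0.02,0.1,-0.47],[0.02,0.1,-0.47],[0.02,0.1,-0.47]],"rot":[[0,0,0],[0,0,0],[0,0,0],[0,0,0],[0,0,0]],"jaw":[5,5,5,5,5]}'
```

```text
time: 8.0
ee_pos: [0.4951, 0.0903, 0.0434]
eef_rot: [0.665, 0.747, -0.003, 0.0]
ft_force: [-0.6, 0.0, -2.7]
width: 0.0149
```

```bash
python3 -m inch '{"translation":[[-0.008,0.03,-0.014],[-0.008,0.03,-0.014],[-0.008,0.03,-0.014],[-0.008,0.03,-0.014]],"rot":[[0,0,0],[0,0,0],[0,0,0],[0,0,0]],"jaw":[5,5,5,5]}'
python3 - <<'E'
from h import *
B=eyes.camera("scene");cv2.imwrite("pics/scene3.png",B);A=eyes.camera("top");cv2.imwrite("pics/top3.png",A)
f=lambda a:cv2.resize(a,(400,int(400*a.shape[0]/a.shape[1])),interpolation=cv2.INTER_CUBIC)
cv2.imwrite("pics/c3.png",np.hstack([f(A[205:275,180:290]),f(B[155:225,190:300])]))
E
```

```text
time: 8.4
ee_pos: [0.4944, 0.0934, 0.0423]
eef_rot: [0.665, 0.747, -0.003, 0.0]
ft_force: [0.2, -0.7, -2.7]
width: 0.0149
```

View pics/c3.png

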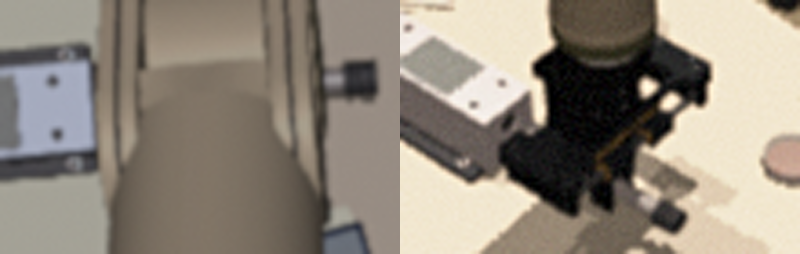

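Run:
```python
from h import *
A=cv2.imread("pics/top3.png");print(A[218:236,272:286].sum(2))
d=np.array([-np.sin(np.radians(6.5)),np.cos(np.radians(6.5))]);c=np.array([.4696,.2955])
for v in(226,226.5,227):
    K=plane("top",(278.8,v),.05)[:2];w=K-c;print(v,K,"along",w@d,"perp x",(w[0]*d[1]-w[1]*d[0])*1e3)
```

```text
[[422 425 421 425 421 424 422 427 424 423 425 424 424 424]
 [424 427 425 427 428 430 429 430 428 429 425 425 425 422]
 [428 428 419 416 419 419 418 418 419 410 393 405 420 425]
 [427 420 376 346 331 325 324 320 314 305 295 349 407 427]
 [419 386 297 220 187 181 174 171 159 154 181 298 397 423]
 [368 324 226 146 114 122 120 125 117 116 158 278 386 423]
 [328 290 211 152 124 138 139 153 158 149 174 269 380 425]
 [372 351 265 179 145 151 154 173 185 166 183 271 382 423]
 [445 427 318 201 157 166 161 179 183 163 178 263 377 425]
 [434 418 307 193 155 162 158 160 164 146 157 239 372 423]
 [358 339 255 167 136 141 139 132 143 129 130 215 363 422]
 [278 261 201 136 110 117 115 108 110 110 106 194 355 421]
 [226 216 183 130 105 115 119 110 127 122 135 223 363 422]
 [250 247 229 194 174 203 213 192 182 180 204 307 394 427]
 [353 355 344 291 268 318 340 296 255 244 274 368 418 425]
 [422 422 416 378 365 397 414 382 354 349 360 400 425 425]
 [430 427 427 420 414 425 429 425 419 416 416 423 423 426]
 [427 425 425 425 425 425 425 425 428 427 430 423 424 422]]
226 [0.50057121 0.02827888] along -0.26900942985045084 perp x 0.5218364816593317
226.5 [0.49930915 0.02825591] along -0.26888937807425145 perp x -0.7347187922242746
227 [0.49804727 0.02823295] along -0.26876934458762175 perp x -1.9910826332452565
```

```bash
python3 -m inch '{"translation":[[-0.008,0.07,0],[-0.016,0.14,0],[-0.022,0.19,0],[-0.027,0.23,0],[-0.031,0.27,0],[-0.031,0.27,0]],"rot":[[0,0,0],[0,0,0],[0,0,0],[0,0,0],[0,0,0],[0,0,0]],"jaw":[5,5,5,5,5,5]}'
```

```text
time: 9.1
ee_pos: [0.4911, 0.121, 0.0421]
eef_rot: [0.664, 0.747, -0.003, 0.0]
ft_force: [-0.3, -0.3, -1.8]
width: 0.0149
```

```bash
python3 -m inch '{"translation":[[-0.006,0.05,0],[-0.011,0.1,0],[-0.017,0.15,0],[-0.023,0.2,0],[-0.023,0.2,0]],"rot":[[0,0,0],[0,0,0],[0,0,0],[0,0,0],[0,0,0]],"jaw":[5,5,5,5,5]}'
```

```text
time: 9.6
ee_pos: [0.4887, 0.1421, 0.0421]
eef_rot: [0.664, 0.748, -0.003, 0.0]
ft_force: [-0.9, 1.5, -2.6]
width: 0.0146
```

```bash
python3 -m inch '{"translation":[[-0.006,0.05,0],[-0.012,0.1,0],[-0.018,0.15,0],[-0.024,0.2,0],[-0.03,0.25,0],[-0.03,0.25,0]],"rot":[[0,0,0],[0,0,0],[0,0,0],[0,0,0],[0,0,0],[0,0,0]],"jaw":[5,5,5,5,5,5]}'
python3 -m inch '{"translation":[[-0.006,0.05,0],[-0.012,0.1,0],[-0.018,0.15,0],[-0.024,0.2,0],[-0.025,0.21,0],[-0.025,0.21,0]],"rot":[[0,0,0],[0,0,0],[0,0,0],[0,0,0],[0,0,0],[0,0,0]],"jaw":[5,5,5,5,5,5]}'
```

```text
time: 10.2
ee_pos: [0.4856, 0.1681, 0.0421]
eef_rot: [0.664, 0.748, -0.003, 0.0]
ft_force: [-0.7, 0.6, -2.5]
width: 0.0149
time: 10.8
ee_pos: [0.4831, 0.1894, 0.0421]
eef_rot: [0.663, 0.748, -0.003, 0.0]
ft_force: [-0.6, -0.4, -2.3]
width: 0.0147
```

```bash
python3 -m inch '{"translation":[[0,0,0],[0,0,0],[0,0,0],[0,0,0],[0,0,0],[0,0,0]],"rot":[[0,0,0],[0,0,0],[0,0,0],[0,0,0],[0,0,0],[0,0,0]],"jaw":[25,35,50,50,50,50]}' 
python3 -m inch '{"translation":[[0,0,0.2],[0,0,0.5],[0,0,0.65],[0.04,-0.35,0.65],[0.08,-0.7,0.65],[0.115,-1,0.65],[0.115,-1,0.65]],"rot":[[0,0,0],[0,0,0],[0,0,0],[0,0,0],[0,0,0],[0,0,0],[0,0,0]],"jaw":[50,50,50,50,40,20,0]}'
python3 - <<'E'
from h import *
B=eyes.camera("scene");cv2.imwrite("pics/scene4.png",B);A=eyes.camera("top");cv2.imwrite("pics/top4.png",A)
f=lambda a:cv2.resize(a,(400,int(400*a.shape[0]/a.shape[1])),interpolation=cv2.INTER_CUBIC)
cv2.imwrite("pics/c4.png",np.hstack([f(A[205:275,170:280]),f(B[145:215,175:285])]))
E
```

```text
time: 11.4
ee_pos: [0.4831, 0.1895, 0.0422]
eef_rot: [0.663, 0.748, -0.003, 0.0]
ft_force: [-0.1, 0.9, -0.3]
width: 0.0483
time: 12.1
ee_pos: [0.4951, 0.0849, 0.1074]
eef_rot: [0.666, 0.746, -0.003, 0.001]
ft_force: [-1.0, -0.0, -0.0]
width: 0.0334
```

View pics/c4.png

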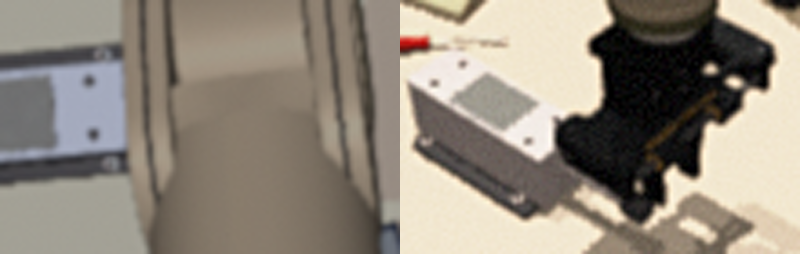

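```bash
python3 -m inch '{"translation":[[0,-0.08,0],[0,-0.08,0],[0,-0.08,0],[0,-0.08,-0.3],[0,-0.08,-0.6],[0,-0.08,-0.64],[0,-0.08,-0.64]],"rot":[[0,0,0],[0,0,0],[0,0,0],[0,0,0],[0,0,0],[0,0,0],[0,0,0]],"jaw":[0,0,0,0,0,0,0]}' 
python3 -m inch '{"translation":[[-0.006,0.05,0],[-0.011,0.1,0],[-0.017,0.15,0],[-0.023,0.2,0],[-0.028,0.25,0],[-0.028,0.25,0]],"rot":[[0,0,0],[0,0,0],[0,0,0],[0,0,0],[0,0,0],[0,0,0]],"jaw":[0,0,0,0,0,0]}'
```

```text
time: 12.9
ee_pos: [0.4943, 0.0812, 0.0431]
eef_rot: [0.664, 0.748, -0.003, -0.0]
ft_force: [0.9, -0.3, 1.0]
width: 0.0003
time: 13.5
ee_pos: [0.4918, 0.1059, 0.0434]
eef_rot: [0.664, 0.748, -0.003, 0.0]
ft_force: [0.6, -2.8, 1.9]
width: 0.0003
```

```bash
python3 -m inch '{"translation":[[-0.005,0.05,0],[-0.01,0.1,0],[-0.016,0.15,0],[-0.021,0.2,0],[-0.021,0.2,0]],"rot":[[0,0,0],[0,0,0],[0,0,0],[0,0,0],[0,0,0]],"jaw":[0,0,0,0,0]}'
python3 -m inch '{"translation":[[-0.006,0.05,0],[-0.011,0.1,0],[-0.017,0.15,0],[-0.022,0.2,0],[-0.028,0.25,0],[-0.028,0.25,0]],"rot":[[0,0,0],[0,0,0],[0,0,0],[0,0,0],[0,0,0],[0,0,0]],"jaw":[0,0,0,0,0,0]}'
```

```text
time: 14.0
ee_pos: [0.4908, 0.1195, 0.0439]
eef_rot: [0.666, 0.746, -0.006, 0.003]
ft_force: [0.9, -24.9, 12.9]
width: 0.0005
time: 14.6
ee_pos: [0.4895, 0.1326, 0.0446]
eef_rot: [0.669, 0.743, -0.011, 0.007]
ft_force: [-1.5, -45.5, 23.5]
width: 0.0004
```

```bash
python3 -m inch '{"translation":[[0.02,-0.2,0],[0.04,-0.4,0.0],[0.06,-0.5,0.4],[0.06,-0.8,0.8],[0.1,-1,1],[0.1,-1,1]],"rot":[[0,0,0],[0,0,0],[0,0,0],[0,0,0],[0,0,0],[0,0,0]],"jaw":[0,0,0,0,0,0]}'
python3 -m inch '{"translation":[[0,-0.4,0],[0,-0.7,0],[0,-0.7,0]],"rot":[[0,0,0],[0,0,0],[0,0,0]],"jaw":[0,0,0]}'
python3 - <<'E'
from h import *
print(r.read_state()["eef_rot"])
B=eyes.camera("scene");cv2.imwrite("pics/scene5.png",B);A=eyes.camera("top");cv2.imwrite("pics/top5.png",A)
f=lambda a:cv2.resize(a,(400,int(400*a.shape[0]/a.shape[1])),interpolation=cv2.INTER_CUBIC)
cv2.imwrite("pics/c5.png",np.hstack([f(A[205:275,160:270]),f(B[145:215,165:275])]))
E
```

```text
time: 15.2
ee_pos: [0.5015, 0.0303, 0.1477]
eef_rot: [0.671, 0.741, -0.008, 0.008]
ft_force: [-0.1, 0.5, -0.4]
width: 0.0009
time: 15.5
ee_pos: [0.5009, -0.043, 0.1473]
eef_rot: [0.673, 0.74, -0.009, 0.008]
ft_force: [-0.0, 0.3, 0.3]
width: 0.0002
[ 0.672752    0.73977273 -0.00851789  0.00827635]
```

View pics/c5.png

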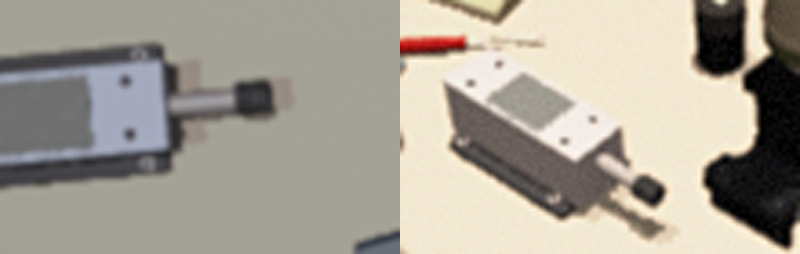

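Run:
```python
from h import *
from scipy.spatial.transform import Rotation as Ro
q=r.read_state()["eef_rot"];print("rot units",(Ro.from_quat([.6652,.7466,0,0])*Ro.from_quat(q).inv()).as_rotvec(degrees=True)/60)
A=cv2.imread("pics/top5.png");B=cv2.imread("pics/scene5.png")
u=up(A,222,222,20,20);kt,_=blob(u.sum(2)<280,222,222,at=(230,232))
u=up(B,228,188,24,20);ks,_=blob(u.sum(2)<330,228,188,at=(232,197) if 0 else (233+10,197))
print(kt.min(0),kt.max(0),ks.min(0),ks.max(0))
K,e=tri(cen(kt),cen(ks));print(K,e)
d=np.array([-np.sin(np.radians(6.5)),np.cos(np.radians(6.5))]);c=np.array([.4696,.2955]);w=K[:2]-c
print("along from mouth",(w@d+.085)*1e3,"perp",(w[0]*d[1]-w[1]*d[0])*1e3)
```

```text
rot units [0.02161818 0.00060025 0.01517042]
[221.5625 226.6875] [234.9375 236.9375] [248.1875 187.5625] [251.4375 201.1875]
[0.501848   0.13212206 0.06781735] 54.61788010226471
along from mouth -80.97830154416842 perp 13.545801558093464
```

Run:
```python
from h import *
A=cv2.imread("pics/top5.png");B=cv2.imread("pics/scene5.png")
u=up(A,222,222,20,20);u[:,:16]=999;kt,_=blob(u.sum(2)<280,222,222,at=(230,232))
u=up(B,226,190,16,16);ks,_=blob(u.sum(2)<330,226,190,at=(233.6,197.5))
d=np.array([-np.sin(np.radians(6.5)),np.cos(np.radians(6.5))]);c=np.array([.4696,.2955])
print(kt.min(0),kt.max(0),ks.min(0),ks.max(0))
for a,b in((cen(kt),cen(ks)),((229.7,232.1),(233.6,197.5))):
    K,e=tri(a,b);w=K[:2]-c
    print(a,b,K,e,"along from mouth",(w@d+.085)*1e3,"perp",(w[0]*d[1]-w[1]*d[0])*1e3)
```

```text
[223.5625 226.6875] [234.9375 236.9375] [227.9375 193.1875] [237.1875 201.3125]
[229.26390286 231.95241228] [232.75161413 197.15403466] [0.48287678 0.15331544 0.05000696] 1.3358806908442442 along from mouth -57.77355176796152 perp -2.904316210619231
(229.7, 232.1) (233.6, 197.5) [0.48336999 0.15152839 0.04939064] 0.9070654609820976 along from mouth -59.60495187393557 perp -2.6165705885135333
```

```bash
python3 -m inch '{"translation":[[0,0.3,0],[-0.05,0.6,0],[-0.1,0.97,0],[-0.1,0.97,0]],"rot":[[0.01,0,0.01],[0.022,0,0.015],[0.022,0,0.015],[0.022,0,0.015]],"jaw":[50,50,50,50]}'
python3 -m inch '{"translation":[[-0.05,0.4,0],[-0.05,0.8,0],[-0.05,0.94,0],[-0.05,0.94,0],[-0.05,0.94,-0.3],[-0.05,0.94,-0.45],[-0.05,0.94,-0.45]],"rot":[[0,0,0],[0,0,0],[0,0,0],[0,0,0],[0,0,0],[0,0,0],[0,0,0]],"jaw":[50,50,50,50,50,50,50]}'
python3 -c "
from h import *
from scipy.spatial.transform import Rotation as Ro
q=r.read_state()['eef_rot'];print((Ro.from_quat([.6652,.7466,0,0])*Ro.from_quat(q).inv()).as_rotvec(degrees=True)/60)"
```

```text
time: 16.0
ee_pos: [0.4899, 0.065, 0.1464]
eef_rot: [0.662, 0.75, 0.0, -0.001]
ft_force: [0.2, -0.6, 0.3]
width: 0.0248
time: 16.7
ee_pos: [0.4836, 0.1572, 0.0994]
eef_rot: [0.662, 0.749, -0.002, -0.001]
ft_force: [-0.2, -0.3, -0.2]
width: 0.0496
[ 0.00055816 -0.00398535 -0.00740526]
```

```bash
python3 -m inch '{"translation":[[0.02,-0.075,0],[0.02,-0.075,0],[0.02,-0.075,0],[0.02,-0.075,-0.3],[0.02,-0.075,-0.57],[0.02,-0.075,-0.57],[0.02,-0.075,-0.57]],"rot":[[0,-0.004,-0.007],[0,-0.004,-0.007],[0,-0.004,-0.007],[0,-0.004,-0.007],[0,-0.004,-0.007],[0,-0.004,-0.007],[0,-0.004,-0.007]],"jaw":[50,50,50,50,50,50,50]}'
python3 -m inch '{"translation":[[0,0,0],[0,0,0],[0,0,0],[0,0,0],[0,0,0],[0,0,0]],"rot":[[0,0,0],[0,0,0],[0,0,0],[0,0,0],[0,0,0],[0,0,0]],"jaw":[35,25,20,15,15,15]}' 5
```

```text
time: 17.4
ee_pos: [0.4859, 0.1497, 0.0432]
eef_rot: [0.665, 0.747, -0.0, 0.0]
ft_force: [0.2, -0.4, 1.4]
width: 0.0501
time: 18.0
ee_pos: [0.486, 0.1498, 0.0434]
eef_rot: [0.665, 0.747, -0.0, 0.0]
ft_force: [0.0, 0.5, 1.9]
width: 0.0234
```

```bash
python3 -m inch '{"translation":[[0,0,0],[0,0,-0.01],[-0.003,0.04,-0.01],[-0.006,0.08,-0.01],[-0.01,0.12,-0.01],[-0.013,0.16,-0.01],[-0.016,0.2,-0.01],[-0.016,0.2,-0.01]],"rot":[[0,0,0],[0,0,0],[0,0,0],[0,0,0],[0,0,0],[0,0,0],[0,0,0],[0,0,0]],"jaw":[10,10,10,10,10,10,10,10]}' 60
```

```text
time: 18.8
ee_pos: [0.4863, 0.1524, 0.0426]
eef_rot: [0.67, 0.742, -0.008, 0.006]
ft_force: [-2.0, -61.1, 32.5]
width: 0.0222
```

```bash
python3 -m inch '{"translation":[[0,0,0],[0,0,0],[0,0,0]],"rot":[[0.012,0,0],[0.024,0,0],[0.024,0,0]],"jaw":[10,10,10]}' 60
python3 -c "
from h import *
from scipy.spatial.transform import Rotation as Ro
s=r.read_state();q=s['eef_rot'];print((Ro.from_quat([.6652,.7466,0,0])*Ro.from_quat(q).inv()).as_rotvec(degrees=True)/60, s['torque'],s['joint_torque'],s['joint_positions'],s['ft_force'])"
```

```text
time: 19.1
ee_pos: [0.4866, 0.1491, 0.043]
eef_rot: [0.671, 0.742, 0.001, -0.002]
ft_force: [-3.1, -12.5, 12.4]
width: 0.0224
[-0.0035929  -0.00193453  0.01446024] [-2.68489694  0.71175506  0.32524674] [ -4.56078932 -42.1085       0.77599738 -30.70920825  -3.40515174
  -1.88776933  -0.07321247] [-0.86737762  0.30874451  0.54934372  1.98853981 -0.20957867  0.89890096
 -0.10758097] [ -3.14960597 -12.540198    12.37726202]
```

```bash
python3 -m inch '{"translation":[[0,0,0.02],[0,0,0.03],[0,0,0.03]],"rot":[[0,0,0.014],[0,0,0.014],[0,0,0.014]],"jaw":[10,10,10]}' 60
python3 -m inch '{"translation":[[0,0.04,0.03],[0,0.08,0.05],[0,0.08,0.05]],"rot":[[0.005,0,0],[0.01,0,0],[0.01,0,0]],"jaw":[10,10,10]}' 60
python3 -c "
from h import *
from scipy.spatial.transform import Rotation as Ro
s=r.read_state();q=s['eef_rot'];print((Ro.from_quat([.6652,.7466,0,0])*Ro.from_quat(q).inv()).as_rotvec(degrees=True)/60, s['torque'])"
```

```text
time: 19.4
ee_pos: [0.4864, 0.1494, 0.0458]
eef_rot: [0.665, 0.747, 0.001, -0.002]
ft_force: [0.8, 0.3, -1.7]
width: 0.0222
time: 19.7
ee_pos: [0.4856, 0.1521, 0.0491]
eef_rot: [0.667, 0.745, 0.001, -0.004]
ft_force: [3.0, -18.0, -10.2]
width: 0.0228
[-0.0068528  -0.00462101  0.00346754] [-4.3683398  -0.69010313  0.0952661 ]
```

```bash
python3 -m inch '{"translation":[[0,0,-0.02],[0,0,-0.02],[0,0,-0.02]],"rot":[[-0.007,0,0.003],[-0.007,0,0.003],[-0.007,0,0.003]],"jaw":[10,10,10]}' 60
python3 -m inch '{"translation":[[-0.004,0.04,0.01],[-0.008,0.08,0.025],[-0.01,0.12,0.035],[-0.01,0.12,0.035]],"rot":[[0,0,0],[0,0,0],[0,0,0],[0,0,0]],"jaw":[10,10,10,10]}' 60
python3 -c "
from h import *
from scipy.spatial.transform import Rotation as Ro
s=r.read_state();q=s['eef_rot'];print((Ro.from_quat([.6652,.7466,0,0])*Ro.from_quat(q).inv()).as_rotvec(degrees=True)/60, s['torque'])"
```

```text
time: 20.0
ee_pos: [0.4854, 0.1517, 0.047]
eef_rot: [0.665, 0.747, -0.002, -0.002]
ft_force: [0.8, -4.4, -2.9]
width: 0.0226
time: 20.4
ee_pos: [0.4848, 0.1565, 0.0489]
eef_rot: [0.667, 0.745, -0.006, 0.001]
ft_force: [8.4, -26.4, -16.2]
width: 0.0225
[ 0.00965181 -0.00571988  0.00490777] [-5.89390495 -1.90022567  0.10380958]
```

```bash
python3 -m inch '{"translation":[[0.01,0,-0.03],[0.01,0,-0.03],[0.01,0,-0.03]],"rot":[[0.01,-0.005,0.005],[0.01,-0.005,0.005],[0.01,-0.005,0.005]],"jaw":[10,10,10]}' 60
python3 -m inch '{"translation":[[0,0.04,0],[0,0.08,0],[0,0.12,0],[0,0.12,0]],"rot":[[0,0,0],[0,0,0],[0,0,0],[0,0,0]],"jaw":[10,10,10,10]}' 60
python3 -m inch '{"translation":[[0,0,0],[0,0,0],[0,0,0]],"rot":[[0,0,0],[0,0,0],[0,0,0]],"jaw":[10,10,10]}' 60
```

```text
time: 20.7
ee_pos: [0.4857, 0.1564, 0.0461]
eef_rot: [0.665, 0.747, -0.0, -0.0]
ft_force: [0.7, -6.7, -3.1]
width: 0.0225
time: 21.1
ee_pos: [0.4855, 0.168, 0.0462]
eef_rot: [0.665, 0.747, -0.001, -0.0]
ft_force: [0.4, -7.8, -2.7]
width: 0.0224
time: 21.4
ee_pos: [0.4854, 0.1679, 0.0464]
eef_rot: [0.665, 0.747, -0.001, 0.0]
ft_force: [-0.7, -5.5, -1.8]
width: 0.0223
```

```bash
python3 -m inch '{"translation":[[-0.004,0.04,0],[-0.008,0.08,0],[-0.013,0.12,0],[-0.017,0.16,0],[-0.017,0.16,0]],"rot":[[0,0,0],[0,0,0],[0,0,0],[0,0,0],[0,0,0]],"jaw":[10,10,10,10,10]}' 60
python3 -m inch '{"translation":[[0,0,0],[0,0,0]],"rot":[[0,0,0],[0,0,0]],"jaw":[10,10]}' 60
python3 - <<'E'
from h import *
B=eyes.camera("scene");cv2.imwrite("pics/scene6.png",B);A=eyes.camera("top");cv2.imwrite("pics/top6.png",A)
f=lambda a:cv2.resize(a,(400,int(400*a.shape[0]/a.shape[1])),interpolation=cv2.INTER_CUBIC)
cv2.imwrite("pics/c6.png",np.hstack([f(A[205:275,115:225]),f(B[145:215,165:275])]))
E
```

```text
time: 21.9
ee_pos: [0.4835, 0.1835, 0.0465]
eef_rot: [0.665, 0.747, -0.002, 0.0]
ft_force: [0.9, -7.4, -2.1]
width: 0.0226
time: 22.1
ee_pos: [0.4834, 0.1835, 0.0467]
eef_rot: [0.664, 0.747, -0.002, 0.001]
ft_force: [0.6, -7.1, -2.8]
width: 0.023
```

View pics/c6.png

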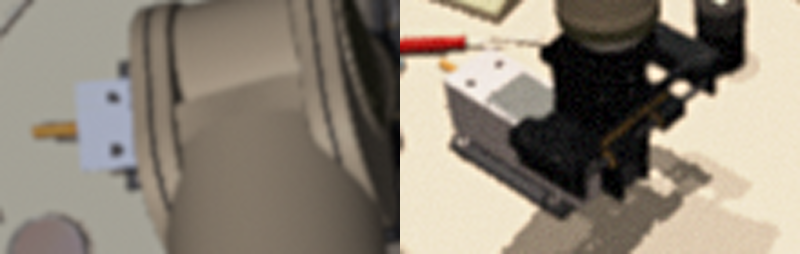

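```bash
python3 -m inch '{"translation":[[-0.004,0.04,0],[-0.008,0.08,0],[-0.008,0.08,0]],"rot":[[0,0,0],[0,0,0],[0,0,0]],"jaw":[10,10,10]}' 60
python3 -m inch '{"translation":[[-0.004,0.04,0],[-0.007,0.07,0],[-0.007,0.07,0]],"rot":[[0,0,0],[0,0,0],[0,0,0]],"jaw":[10,10,10]}' 60
```

```text
time: 22.5
ee_pos: [0.4825, 0.191, 0.0469]
eef_rot: [0.664, 0.748, -0.003, 0.001]
ft_force: [1.7, -6.5, -2.0]
width: 0.0227
time: 22.8
ee_pos: [0.4819, 0.1952, 0.0469]
eef_rot: [0.665, 0.747, -0.005, 0.002]
ft_force: [0.8, -16.4, 1.5]
width: 0.0224
```

```bash
python3 -m inch '{"translation":[[-0.004,0.04,0],[-0.009,0.09,0],[-0.009,0.09,0]],"rot":[[0,0,0],[0,0,0],[0,0,0]],"jaw":[10,10,10]}' 60
python3 -m inch '{"translation":[[0,0,0],[0,0,0]],"rot":[[0,0,0],[0,0,0]],"jaw":[10,10]}' 60
python3 -m inch '{"translation":[[0,0,0],[0,0,0],[0,0,0],[0,0,0],[0,0,0.3],[0,0,0.6],[0,0,0.6]],"rot":[[0,0,0],[0,0,0],[0,0,0],[0,0,0],[0,0,0],[0,0,0],[0,0,0]],"jaw":[30,40,50,50,50,50,50]}' 
python3 -m inch '{"translation":[[0,-0.3,0.3],[0,-0.7,0.6],[0,-1,0.6],[0,-1,0.6]],"rot":[[0,0,0],[0,0,0],[0,0,0],[0,0,0]],"jaw":[50,50,50,50]}' 
python3 -m inch '{"translation":[[0,-0.4,0],[0,-0.7,0],[0,-0.7,0]],"rot":[[0,0,0],[0,0,0],[0,0,0]],"jaw":[50,50,50]}'
python3 - <<'E'
from h import *
B=eyes.camera("scene");cv2.imwrite("pics/scene7.png",B);A=eyes.camera("top");cv2.imwrite("pics/top7.png",A)
f=lambda a:cv2.resize(a,(400,int(400*a.shape[0]/a.shape[1])),interpolation=cv2.INTER_CUBIC)
cv2.imwrite("pics/c7.png",np.hstack([f(A[205:275,115:225]),f(B[145:215,165:275])]))
E
```

```text
time: 23.1
ee_pos: [0.4819, 0.1954, 0.0469]
eef_rot: [0.667, 0.745, -0.009, 0.005]
ft_force: [1.0, -35.4, 9.5]
width: 0.0226
time: 23.3
ee_pos: [0.4819, 0.1951, 0.0472]
eef_rot: [0.667, 0.745, -0.01, 0.005]
ft_force: [-0.1, -10.6, 0.6]
width: 0.0228
time: 24.0
ee_pos: [0.484, 0.1965, 0.1108]
eef_rot: [0.667, 0.745, -0.006, 0.005]
ft_force: [0.3, 0.8, -0.4]
width: 0.0497
time: 24.4
ee_pos: [0.4846, 0.0927, 0.1716]
eef_rot: [0.669, 0.743, -0.005, 0.006]
ft_force: [-1.0, 0.0, -0.0]
width: 0.0498
time: 24.7
ee_pos: [0.4844, 0.0193, 0.1713]
eef_rot: [0.671, 0.742, -0.006, 0.006]
ft_force: [-0.0, -0.4, -0.7]
width: 0.0501
```

View pics/c7.png

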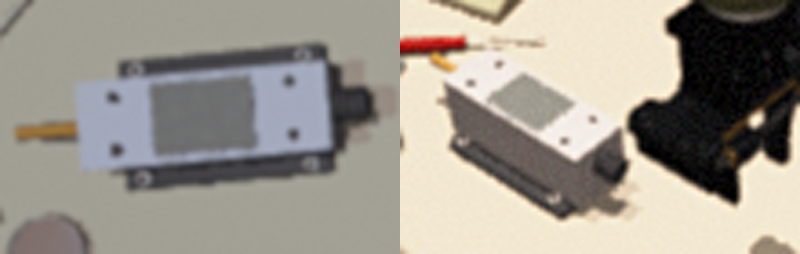

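Run:
```python
from h import *
A=cv2.imread("pics/top7.png");B=cv2.imread("pics/scene7.png")
d=np.array([-np.sin(np.radians(6.5)),np.cos(np.radians(6.5))]);c=np.array([.4696,.2955])
f=A[...,2].astype(int)-A[...,0]
print(f[238:244,114:140]);print(A[228:238,204:224].sum(2))
for n,uv in(("pin",(119,241.3)),("knobend",(217.2,233))):
    w=plane("top",uv,.05)[:2]-c;print(n,"along",w@d*1e3,"perp",(w[0]*d[1]-w[1]*d[0])*1e3)
print(B[155:170,166:185,2].astype(int)-B[155:170,166:185,0])
```

```text
[[ 14  13  14  13  12  13  13  13  13  13  14  13  14  15  16  19  20  23
   26  29  34  26  -8 -24 -24 -24]
 [ 14  13  13  13  14  19  25  28  31  34  36  38  41  45  50  55  60  62
   66  72  80  57   1 -22 -25 -24]
 [ 13  14  13  13  21  43  62  70  74  78  81  83  84  88  92  93  94  95
   97  99 104  75  13 -18 -25 -25]
 [ 14  13  13  14  27  61  90  99 100 101 100  98  97  95  94  93  92  91
   90  90  91  67  14 -17 -25 -25]
 [ 13  13  13  13  22  51  80  85  83  77  73  71  70  71  65  61  59  56
   53  51  48  34   1 -19 -25 -24]
 [ 13  13  13  13  16  27  38  39  35  31  27  25  25  24  22  20  17  16
   16  15  16  12  -6 -19 -24 -24]]
[[416 257 149 128 176 292 341 335 332 321 324 356 415 447 450 446 447 446
  449 458]
 [421 262 147 125 136 191 209 202 197 180 178 216 325 398 421 426 421 422
  424 439]
 [423 262 147 135 136 147 133 140 139 138 135 134 223 319 390 419 421 416
  416 425]
 [439 280 162 154 156 157 146 154 156 165 164 124 141 247 371 419 421 418
  416 424]
 [461 307 175 169 166 168 162 169 173 175 173 127 115 228 367 419 422 422
  416 424]
 [487 339 194 169 16
[... 1032 characters left out ...]
  87 146 161 143  97  54  33  32  30  30  25
   23]
 [ 39  35  35  30  32  30  37  56  82 129 150 146 112  74  48  31  25  18
   15]
 [ 43  42  31  34  33  32  36  39  51  64  97 138 154 129  82  28  14  13
   14]
 [ 49  37  33  33  34  30  31  30  32  40  53  71  97  92  53  15  12  13
   13]
 [ 40  35  33  33  33  32  35  33  32  32  34  31  31  20  14  12  14  13
   13]
 [ 34  32  35  33  36  31  32  36  32  31  34  22  11   9  10  11  13  21
   21]
 [ 33  35  34  32  31  35  34  33  34  35  39  28  18  11  12  13  16  24
   21]
 [ 33  32  32  33  33  33  30  32  33  33  44  29  19  20  23  11  15  24
   16]
 [ 33  34  37  30  34  33  31  35  34  35  44  38  22  19  20  22  18  16
   18]]
```

```bash
python3 -m inch '{"translation":[[0,0.4,0],[0,0.8,0],[0,1,0],[0,1,-0.3],[0,1,-0.6],[0,1,-0.6]],"rot":[[0.016,0,0.011],[0.016,0,0.011],[0.016,0,0.011],[0.016,0,0.011],[0.016,0,0.011],[0.016,0,0.011]],"jaw":[0,0,0,0,0,0]}'
python3 -m inch '{"translation":[[0.01,0.33,0],[0.01,0.33,0],[0.01,0.33,0],[0.01,0.33,-0.3],[0.01,0.33,-0.65],[0.01,0.33,-0.65],[0.01,0.33,-0.65]],"rot":[[0,0,0],[0,0,0],[0,0,0],[0,0,0],[0,0,0],[0,0,0],[0,0,0]],"jaw":[0,0,0,0,0,0,0]}'
```

```text
time: 25.4
ee_pos: [0.4817, 0.1245, 0.1077]
eef_rot: [0.664, 0.748, -0.002, -0.001]
ft_force: [-0.5, -0.8, -0.1]
width: 0.0098
time: 26.1
ee_pos: [0.483, 0.157, 0.0437]
eef_rot: [0.664, 0.748, -0.003, -0.001]
ft_force: [0.0, -0.1, 0.6]
width: 0.0003
```

```bash
python3 -m inch '{"translation":[[0.01,0.05,0],[0.01,0.1,0],[0.01,0.15,0],[0.01,0.19,0],[0.01,0.22,0],[0.01,0.22,0]],"rot":[[0,0,0],[0,0,0],[0,0,0],[0,0,0],[0,0,0],[0,0,0]],"jaw":[0,0,0,0,0,0]}'
python3 -m inch '{"translation":[[0,0.04,0],[0,0.08,0.01],[0,0.12,0.02],[0,0.12,0.02]],"rot":[[0,0,0],[0,0,0],[0,0,0],[0,0,0]],"jaw":[0,0,0,0]}'
```

```text
time: 26.7
ee_pos: [0.4844, 0.177, 0.044]
eef_rot: [0.665, 0.747, -0.003, -0.0]
ft_force: [-0.1, -8.6, 5.6]
width: 0.0001
time: 27.1
ee_pos: [0.4843, 0.1774, 0.0443]
eef_rot: [0.668, 0.744, -0.01, 0.003]
ft_force: [2.3, -37.9, -0.8]
width: 0.0006
```

```bash
python3 -m inch '{"translation":[[0,-0.1,0],[0,-0.3,0],[0,-0.3,0.4],[0,-0.7,0.8],[0,-1,1],[0,-1,1]],"rot":[[0,0,0],[0,0,0],[0,0,0],[0,0,0],[0,0,0],[0,0,0]],"jaw":[0,0,0,0,0,0]}'
python3 -m inch '{"translation":[[0,-0.4,0],[0,-0.8,0],[0,-0.9,0],[0,-0.9,0]],"rot":[[0,0,0],[0,0,0],[0,0,0],[0,0,0]],"jaw":[0,0,0,0]}'
python3 - <<'E'
from h import *
B=eyes.camera("scene");cv2.imwrite("pics/scene8.png",B);A=eyes.camera("top");cv2.imwrite("pics/top8.png",A)
f=lambda a:cv2.resize(a,(400,int(400*a.shape[0]/a.shape[1])),interpolation=cv2.INTER_CUBIC)
d=np.array([-np.sin(np.radians(6.5)),np.cos(np.radians(6.5))]);c=np.array([.4696,.2955])
g=(A[...,2].astype(float)-A[...,0])[241,112:135];e=112+np.interp(57,g[:9],range(9))
print("pin along",(plane("top",(e,241),.05)[:2]-c)@d*1e3)
# block ends and knob end on row through the axis, mid-level crossings
k=A[230:234].sum(2).mean(0);ke=212+np.interp(267,k[216-0:222],range(4,10));print("knob end px",ke,"along",(plane("top",(ke,233),.05)[:2]-c)@d*1e3)
cv2.imwrite("pics/c8.png",np.vstack([np.hstack([f(A[205:275,115:225]),f(B[145:215,165:275])]),np.hstack([f(A[130:300]),f(B[60:330])])[:340]]))
E
```

```text
time: 27.7
ee_pos: [0.4863, 0.0734, 0.1478]
eef_rot: [0.67, 0.742, -0.007, 0.004]
ft_force: [0.6, 0.1, 0.0]
width: 0.0003
time: 28.1
ee_pos: [0.4862, -0.0176, 0.1477]
eef_rot: [0.671, 0.742, -0.007, 0.004]
ft_force: [0.1, 0.6, -1.0]
width: 0.0005
pin along 135.00601824507692
knob end px 217.0909090909091 along -112.51474830091169Traceback (most recent call last):
  File "<stdin>", line 9, in <module>
    return _nx.concatenate(arrs, 1, dtype=dtype, casting=casting)
           ~~~~~~~~~~~~~~~^^^^^^^^^^^^^^^^^^^^^^^^^^^^^^^^^^^^^^^
ValueError: all the input array dimensions except for the concatenation axis must match exactly, but along dimension 0, the array at index 0 has size 121 and the array at index 1 has size 192
```

```bash
python3 - <<'E'
from h import *
A=cv2.imread("pics/top0.png");B=cv2.imread("pics/top8.png")
for n,(x,y,w) in dict(tip=(271,277,18),petri=(280,167,14),canister=(182,151,17),petri2=(128,274,14),short=(362,198,34)).items():
    a=A[y-w:y+w,x-w:x+w];b=B[y-w:y+w,x-w:x+w]
    print(n,cv2.phaseCorrelate(a.mean(2),b.mean(2)))
E
python3 - <<'E'
import cv2
cv2.imwrite("pics/c9.png",cv2.imread("pics/top8.png"))
E
```

```text
tip ((0.3090211002017007, 0.4633301877796079), 0.4044864076115066)
petri ((0.0006811584249639679, 0.03022849338297995), 0.9567334553811426)
canister ((-0.0038668211404413455, 0.003475598351215581), 0.9290319011615502)
petri2 ((0.06540259243369917, 0.025986434281866977), 0.8597239364404642)
short ((-0.0007840847482327717, 0.08445814545255104), 0.8610631829661283)
```

View pics/c9.png

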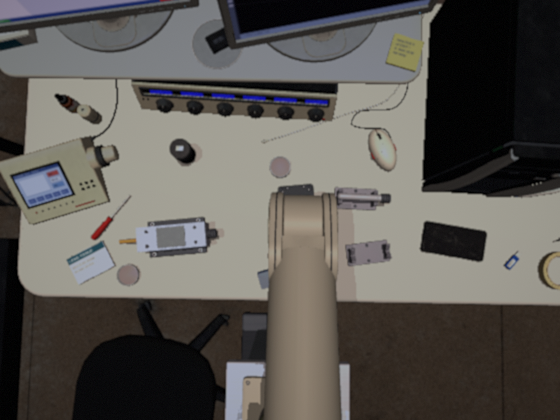

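The final top view shows the rod in the block with only its knob out at (213,234). The brass pin is out at (120–136,241), the rest is empty, and the short rod and other things are in place.

```bash
python3 -c "
from bench import r
print(r.close_job())"
```

```text
the job is handed in; nothing more can be done
None
```

The long rod is home in the lock block and the job is handed in at about 28 s. I gripped it by the shank, pushed it in about 76 mm and let go. I then pushed it home from further back, first on the knob's end and then gripping the knob.

**Jam:** the push on the knob's end jammed at about 103 mm, because the arm also pressed down on the rod, with 45 N at the wrist. Gripping the knob first met 61 N. After I relieved the vertical load it slid freely at about 8 N. These forces went through the fingers, and the wrist stayed well under its 120 N limit. I can't tell whether the judge counts them against the 40 N limit for the gripper's body.

**Last checks:**
- **Seat:** the rod stopped hard. It held without moving at 35 N in the grip and again at 38 N against the knob's end.
- **Pin:** it measures 50 mm out of the far face, as expected.
- **Bystanders:** the short rod, dish and canister have not shifted between the first and last pictures. The tip box was half hidden by the arm in the last picture, so I could not fully check it.
- **Disagreement:** the camera puts the knob's end 27.5 mm from the mouth face, where 24 mm was expected. I put this down to blurred edges and viewing angle, because the stop and the pin reading both say home.

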